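# Fit the adjustable wrench to the brass nut and tighten it

## Robot

A 7-joint arm with a two-finger parallel gripper is mounted at the origin on a cart in front of the work surface, level with it; the furniture and walls round the work are solid. World frame = base frame: x ahead of the robot, y to its left, z up, the work surface at z = 0. Lengths are in m, angles in rad, forces in N, time in s.
With the tool pointing down it reaches from about 0.425 to 0.95 m from the base axis. Payload 4.7 kg.
Tool frame: the origin (TCP) lies between the finger pads; the fingertips stand 25 mm ahead of it and the grasp point (between the pads) lies 6 mm ahead of it (nose_length is the distance from the TCP to the fingertips, in m); x points along the fingers, z is the direction in which the jaws open and shut, and the axes are right-handed (so a half turn about x gives the same grasp; the last joint's range is limited). The gripper opens to 85 mm and grips with 20 to 120 N. Pads are 22 mm wide; open, the fingers measure 114 mm over their backs; the gripper's body (76 mm by 85 mm) begins 54 mm behind the grasp point. The pads swing forward as they close: fully open they stand 13 mm farther back than shut.
Start: joints at [-1.367, 0.469, -0.049, 1.532, 0.024, 1.141, -0.082], TCP at [0.156, 0.657, 0.228] pointing down, gripper open.
Joint ranges: [-2.59, 2.59], [-0.33, 1.99], [-1.39, 1.29], [0.1, 2.45], [-1.04, 4.18], [0.21, 1.99], [-2.66, 2.66]. Speed limits (rad/s): [2.57, 2.57, 3.14, 3.14, 3.14, 3.14, 3.14].

## Interface

Orientations are given as [roll, pitch, yaw] about the fixed x, y, z axes, in that order (R = Rz(yaw) Ry(pitch) Rx(roll)).
In Python, from bench import * gives the robot as it stands.
- The arm moves only by the tool apply_moves, never from a script. Its argument "deltas" is a list that holds one entry, the list of rows, each a list of 4 numbers: the shift along the tool's x, y, z in m, then the turn about the tool's x in rad. In form: [[[tx, ty, tz, roll], ...]]. A call has 1 to 12 rows; each row is the pose to reach, as a shift and turn from the pose commanded when the call began, along the tool's axes at that moment; what a row does not reach only later rows make up. A row lasts 1/10 s, in which the tool goes at most 50 mm and 8.59 degrees, less where a joint would pass 70% of its speed; a pose out of reach is approached as far as the arm can. A call with a gripper value outside its range is refused whole. "claw" is the opening, from -1 (shut) to 1 (fully open), set as the call begins (left out, the last holds). The fingers move at their own pace and stop on an object; "squeeze" is the grip in N (left out, the last holds). Time passes only in rows, so rows that repeat a pose let the fingers close. It gives the time, the measured TCP pose, the force and the opening at its end, in the units of the state.
- read_state(): the state, without advancing time (a new reading comes with each control period).
- snapshot(name): name is "side" or "top"; returns a dict with "pixels" (400x640x3 uint8, red, green, blue), "K" (3x3 intrinsics, pixels), "distortion" ([k1, k2, p1, p2, k3] as OpenCV has them; the pictures are not rectified), "cam_to_world" (4x4, takes a point from camera to world coordinates). Camera axes: x right, y down, z forward; pixel columns grow to the right and rows downward; lengths in m; the calibration is good to about 2 mm. A picture is of the moment at which its call begins. There is no depth.
- sign_off(): hands the job in, once; it reports no verdict.
The state is a dict: "time": time; "joint_pos": joint angles; "qvel": joint speeds; "effort": joint torques, N m; "position": TCP position; "orientation": TCP orientation; "contact_force": force on the tool from outside, world axes, zero at the start; "wrist_torque": the same for the moment, N m; "grip_width": finger opening in m.
Only numpy, scipy, OpenCV 4.12 (cv2) and the standard library are available. Lean on these libraries where they do the work, as an engineer would, in place of code of your own. Each camera call takes 0.05 s, during which the arm holds its last target.

## Task

The adjustable wrench sits loosely round the brass nut of the pipe fitting. Roll its worm until the jaws just fit the nut, then swing the handle clockwise, seen from above, to tighten the nut by about 30 degrees, and let go.

Things in the scene. Friction and masses are not known exactly. Their poses are not given: they have to be found in the camera images.
- worm_top (a point): Top of the worm: dark ribbed roller (28 mm dia, 24 mm long, pin along x) in the head, 8 mm above its steel, 74 above the worktop; +y to the nut's axis, 51 mm off; z up. On a rubber seat the whole wrench dips up to 4 mm (3 to 9 N). Feel for it, press 3 mm more with shut fingertips and drag: -y (to the handle's end) closes the jaws 3 mm per 14 mm (4 N), +y opens. Slips harmlessly once they fit.
- handle_mid (a point): Mid-handle of the steel adjustable wrench, 160 mm from the nut's axis, half-way up its thickness, 60 mm above the worktop; +y along the handle to the nut, z up. Bar 24 mm wide (x), 10 mm thick, free below and from 50 mm nearer to 65 mm farther. Clockwise from above is -x; about 2 N here with fitted jaws, up to 8 degrees of play; with wide jaws it slips round the nut.
- nut_top (a point): Centre of the top face of the brass hex nut, 32 mm across flats, 16 mm high, on the upright pipe fitting fixed to a small wooden board; 6 mm lower than the top of the worm. The wrench lies level round it, swings about its upright axis and cannot be lifted off.
- jaw (a joint): Travel in m of the moving jaw of the wrench: 0 wide open (44 mm between the jaws), growing as it closes; 0.012 when both jaws touch the nut. It starts at 0.0006 to 0.005. It stays where it is left.
- nut (a joint): Turn in rad of the brass nut, 0 at the start, growing clockwise seen from above (tightening). It stays where it is left; it can turn to 1.4 at most.

How it is judged:
On the way, in this order (a step that is already met when the one before it is completed fails the run):
1. the jaws fit the nut (no more than 1.5 mm of slack) before the nut has been turned (value of joint jaw above 0.0105 m and value of joint nut below 0.15 rad), for 0.2 s.
2. the nut is tightened (value of joint nut above 0.26 rad), for 0.1 s.
At the end, for the whole second after the job is handed in: The jaws still fit the nut with no more than 1.5 mm of slack, and the nut has been turned clockwise by 30 degrees (15 to 48 degrees) and is at rest (value of joint jaw above 0.0105 m and value of joint nut between 0.26 and 0.85 rad and velocity of joint nut below 0.05 rad/s); the robot touches nothing.
It also fails if it takes over 48 s, if anything falls off the work surface, if the arm or the gripper's body presses on something with over 40 N, if the wrist force passes 120 N, or if a joint passes its speed limit or range.

## Working session

There is one attempt and no reset: what is moved stays moved. The work goes in short steps, Python scripts to look and compute and a tool call to move; the robot and the scene stay as the last step left them, time stands still between calls to the robot, and variables do not carry over. Pictures are saved under pics/ and viewed, and the job is handed in when it is done.

Besides the shell and the picture viewer there is one more tool, called after "Request:" as name(argument=value, ...), one argument or row to a line, values as JSON. apply_moves: Moves the arm, as the interface text tells. Its arguments: {"type":"object","properties":{"deltas":{"type":"array","items":{"type":"array","items":{"type":"array","items":{"type":"number"}}}},"claw":{"type":"number"},"squeeze":{"type":"number"}},"required":["deltas"]}

```bash
ls; mkdir -p pics; python3 - <<'E'
from bench import *
import cv2,numpy as np,pickle
print(read_state())
d={}
for n in("side","top"):
    s=snapshot(n);d[n]=s
    cv2.imwrite(f"pics/{n}0.png",s["pixels"][:,:,::-1]);print(n,s["K"],s["distortion"],s["cam_to_world"])
pickle.dump(d,open("s0.pkl","wb"))
E
```

```text
pics
{'time': 0.0, 'joint_pos': array([-1.36691653,  0.4694231 , -0.04861425,  1.53369553,  0.02411998,
        1.14097351, -0.08232595]), 'qvel': array([-0.00052058, -0.00073974,  0.00010583, -0.00082631, -0.00028874,
       -0.00160382,  0.00123011]), 'effort': array([ 6.48281548e-04, -5.10311437e+01, -4.61583375e-02, -2.37696612e+01,
        1.07666961e-02,  7.70667713e-03,  1.42090116e-05]), 'position': array([0.15555957, 0.65622878, 0.22647316]), 'orientation': array([-3.10028301,  1.56888335, -1.76223518]), 'contact_force': array([-0.39353595,  0.11344469,  0.18123565]), 'wrist_torque': array([-0.04294929, -0.04387618,  0.0637953 ]), 'grip_width': 0.08506935011268708}
side [[439.07397812   0.         328.34635908]
 [  0.         439.07397812 198.29018637]
 [  0.           0.           1.        ]] [-0.05585242  0.          0.          0.          0.        ] [[ 9.99984570e-01 -3.53718148e-03 -4.28336964e-03  4.74120488e-01]
 [ 7.81254967e-04 -6.73859549e-01  7.38859051e-01 -5.29888960e-01]
 [-5.49986809e-03 -7.38850997e-01 -6.73846389e-01  6.64991171e-01]
 [ 0.00000000e+00  0.00000000e+00  0.00000000e+00  1.00000000e+00]]
top [[418.9294054    0.         318.00154931]
 [  0.         418.9294054  197.17973645]
 [  0.           0.           1.        ]] [-0.0596889  0.         0.         0.         0.       ] [[ 0.01767927 -0.9872767   0.15802581  0.3345541 ]
 [-0.99937814 -0.02227157 -0.02733685  0.10886892]
 [ 0.03050852 -0.15744424 -0.9870565   0.93257058]
 [ 0.          0.          0.          1.        ]]
```

View pics/top0.png

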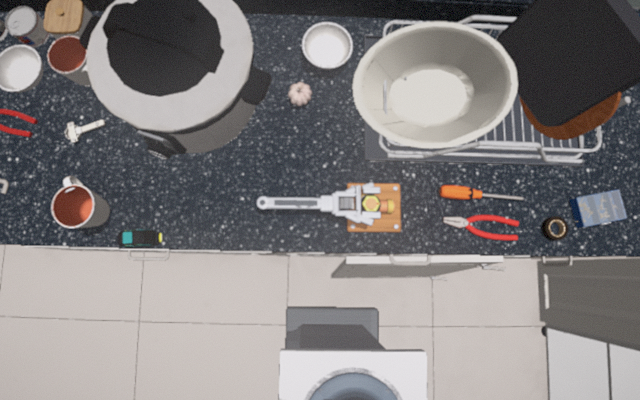

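View pics/side0.png

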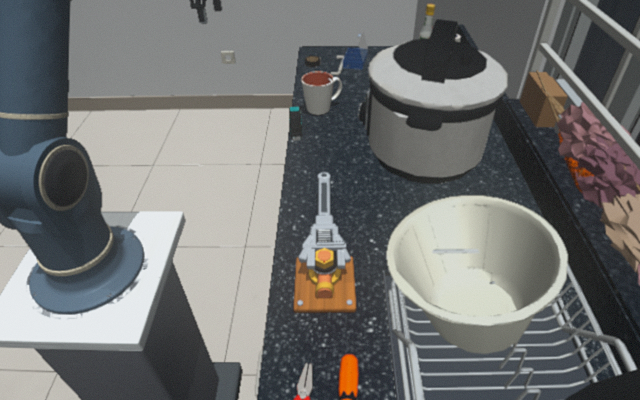

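```bash
python3 - <<'E'
import cv2
a=cv2.imread("pics/top0.png")[170:245,245:415];cv2.imwrite("pics/topc.png",cv2.resize(a,None,fx=4.7,fy=4.7,interpolation=cv2.INTER_CUBIC))
a=cv2.imread("pics/side0.png")[165:320,280:370];cv2.imwrite("pics/sidec.png",cv2.resize(a,None,fx=3.8,fy=3.8,interpolation=cv2.INTER_CUBIC))
E
```

```text
(no output)
```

View pics/topc.png

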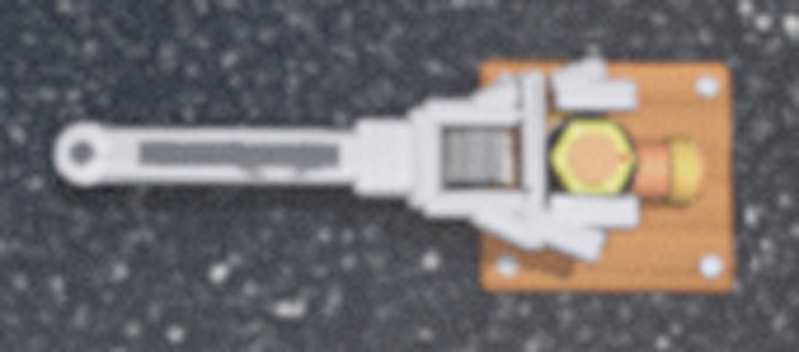

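View pics/sidec.png

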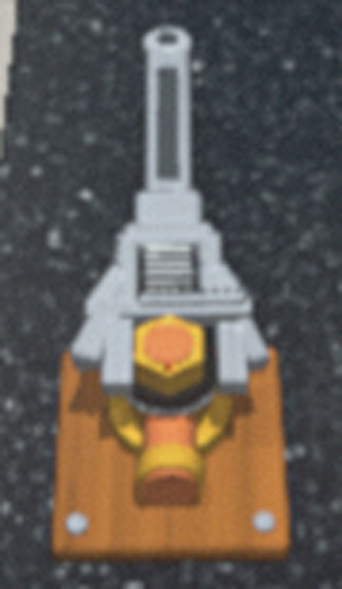

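```bash
cat > h.py <<'E'
import numpy as np,cv2,pickle
def ray(s,u,v):
    p=cv2.undistortPoints(np.array([[[u,v]]],float),np.array(s["K"]),np.array(s["distortion"]))[0,0]
    T=np.array(s["cam_to_world"]);return T[:3,3],T[:3,:3]@np.array([p[0],p[1],1])
def at(s,u,v,z):
    o,d=ray(s,u,v);return o+d*(z-o[2])/d[2]
def tri(a,b):
    A=np.zeros((3,3));y=np.zeros(3)
    for s,u,v in(a,b):
        o,d=ray(s,u,v);d/=np.linalg.norm(d);P=np.eye(3)-np.outer(d,d);A+=P;y+=P@o
    return np.linalg.solve(A,y)
E
python3 - <<'E'
from h import *
d=pickle.load(open("s0.pkl","rb"));t=d["top"];s=d["side"]
for n,a,b,z in(("nut",(371,203.4),(324.7,255.8),.068),("worm",(346.7,203),(323.9,235.5),.072),("end",(262.7,202.8),(324,175.5),.065)):
    print(n,tri((t,*a),(s,*b)).round(4),at(t,*a,z).round(4),at(s,*b,z).round(4))
from scipy.spatial.transform import Rotation as R
from bench import *
q=read_state()
print(R.from_euler('xyz',q["orientation"]).as_matrix().round(3))
E
```

```text
nut [ 0.4631 -0.0263  0.0681] [ 0.4623 -0.0264  0.068 ] [ 0.464 -0.026  0.068]
worm [0.4622 0.0245 0.0661] [0.4614 0.0251 0.072 ] [0.4623 0.019  0.072 ]
end [0.4599 0.2002 0.0652] [0.459  0.2001 0.065 ] [0.4609 0.2008 0.065 ]
[[-0.    -0.973  0.231]
 [-0.002  0.231  0.973]
 [-1.    -0.    -0.002]]
```

Request:
apply_moves(
  deltas=[
    [[0,-0.012,-0.012,-0.02],[0,-0.037,-0.037,-0.05],[0,-0.062,-0.061,-0.08],[0,-0.087,-0.086,-0.11],[0,-0.112,-0.111,-0.14],[0,-0.137,-0.136,-0.17],[0,-0.162,-0.161,-0.2],[0,-0.187,-0.186,-0.233],[0,-0.21,-0.209,-0.233],[0,-0.232,-0.231,-0.233],[0,-0.247,-0.245,-0.233],[0,-0.247,-0.245,-0.233]],
  ],
  claw=-1,
  squeeze=40,
)

```text
time: 1.3
position: [0.3413, 0.3584, 0.2273]
orientation: [-2.95, 1.569, -1.385]
contact_force: [1.2, 0.3, -0.0]
grip_width: 0.0001
```

```bash
python3 - <<'E'
from bench import *
from scipy.spatial.transform import Rotation as R
q=read_state();print(q)
print(R.from_euler('xyz',q["orientation"]).as_matrix().round(3))
E
```

```text
{'time': 1.3, 'joint_pos': array([-0.91619912,  0.17496941,  0.02328758,  1.95193843, -0.00347424,
        1.01567607,  0.67370277]), 'qvel': array([-0.03351365,  0.01477447, -0.05752976, -0.02332839, -0.02573889,
       -0.00920258, -0.02925012]), 'effort': array([  0.39212957, -33.11988115,   0.51726256, -22.03535557,
         0.06870843,   0.04493883,   0.17676441]), 'position': array([0.34133755, 0.35840515, 0.22729303]), 'orientation': array([-2.95044419,  1.56934732, -1.38530883]), 'contact_force': array([ 1.21844399,  0.2810192 , -0.00559042]), 'wrist_torque': array([ 0.05209892, -0.01035655,  0.02166784]), 'grip_width': 0.00013281387603741063}
[[ 0.    -1.     0.006]
 [-0.001  0.006  1.   ]
 [-1.    -0.    -0.001]]
```

Request:
apply_moves(
  deltas=[
    [[0,-0.006,-0.017,0],[0.005,-0.018,-0.05,0],[0.01,-0.031,-0.086,0],[0.02,-0.044,-0.122,0],[0.03,-0.057,-0.158,0],[0.04,-0.07,-0.194,0],[0.05,-0.083,-0.23,0],[0.06,-0.096,-0.266,0],[0.075,-0.108,-0.3,0],[0.09,-0.117,-0.327,0],[0.097,-0.121,-0.339,0],[0.097,-0.121,-0.339,0]],
  ],
)

```text
time: 2.5
position: [0.4603, 0.0216, 0.1294]
orientation: [1.931, 1.568, -2.783]
contact_force: [-0.7, 0.8, -0.6]
grip_width: -0.0003
```

```bash
cat > look.py <<'E'
import sys
from bench import *
from h import *
n=sys.argv[1]
st=read_state();print({k:np.round(st[k],4) for k in("time","position","orientation","contact_force")})
d={}
for c,(r0,r1,c0,c1) in(("top",(150,250,240,420)),("side",(140,330,240,400))):
    s=snapshot(c);d[c]=s
    im=s["pixels"][:,:,::-1];a=im[r0:r1,c0:c1];cv2.imwrite(f"pics/{c}{n}.png",cv2.resize(a,None,fx=3 if c=="side" else 4,fy=3 if c=="side" else 4,interpolation=cv2.INTER_CUBIC))
pickle.dump(d,open(f"s{n}.pkl","wb"))
E
python3 look.py 1
```

```text
{'time': np.float64(2.5), 'position': array([0.4603, 0.0216, 0.1294]), 'orientation': array([ 1.9313,  1.5684, -2.7834]), 'contact_force': array([-0.6908,  0.7549, -0.6105])}
```

View pics/side1.png

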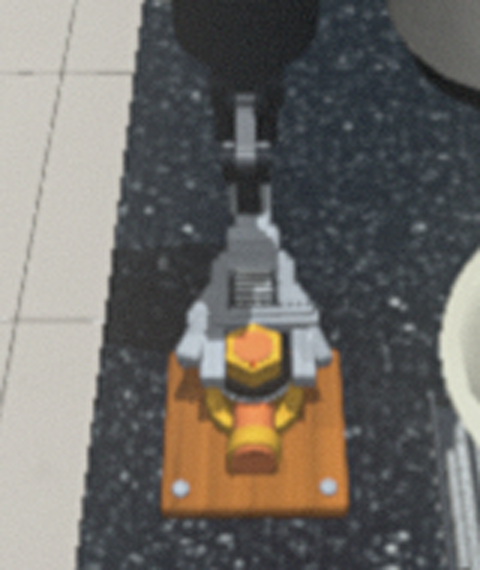

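View pics/top1.png

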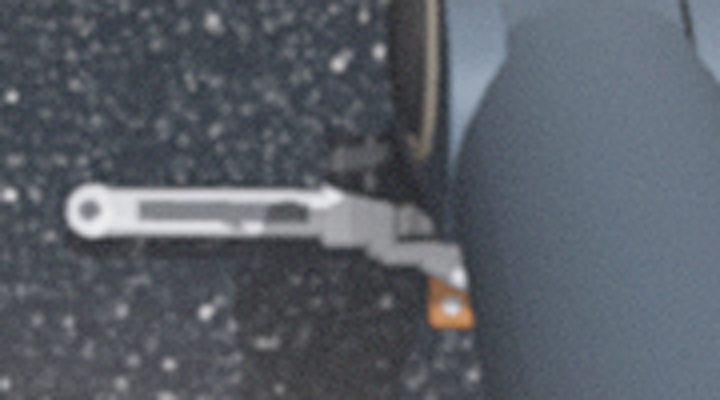

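Request:
apply_moves(
  deltas=[
    [[0.008,-0.001,-0.003,0],[0.02,-0.001,-0.004,0],[0.024,-0.001,-0.004,0],[0.026,-0.001,-0.004,0],[0.0275,-0.001,-0.004,0],[0.029,-0.001,-0.004,0],[0.029,-0.001,-0.004,0]],
  ],
)

```text
time: 3.3
position: [0.4616, 0.0185, 0.1015]
orientation: [-0.335, 1.571, 1.236]
contact_force: [0.3, -0.6, 0.0]
grip_width: -0.0001
```

Request:
apply_moves(
  deltas=[
    [[0.001,0,0,0],[0.001,0,0,0]],
  ],
)

```text
time: 3.5
position: [0.4616, 0.0185, 0.1005]
orientation: [-0.657, 1.571, 0.914]
contact_force: [0.6, 0.2, 0.2]
grip_width: 0.0001
```

Request:
apply_moves(
  deltas=[
    [[0.001,0,0,0],[0.001,0,0,0]],
  ],
)

```text
time: 3.7
position: [0.4615, 0.0185, 0.0994]
orientation: [1.123, 1.571, 2.694]
contact_force: [-0.8, 0.9, 0.3]
grip_width: -0.0001
```

Request:
apply_moves(
  deltas=[
    [[0.001,0,0,0],[0.001,0,0,0]],
  ],
)

```text
time: 3.9
position: [0.4615, 0.0185, 0.0984]
orientation: [1.16, 1.571, 2.731]
contact_force: [-0.2, -0.2, 0.0]
grip_width: 0.0001
```

Request:
apply_moves(
  deltas=[
    [[0.001,0,0,0],[0.001,0,0,0]],
  ],
)

```text
time: 4.1
position: [0.4615, 0.0185, 0.0974]
orientation: [1.273, 1.571, 2.844]
contact_force: [-0.3, 0.4, 0.4]
grip_width: -0.0003
```

Request:
apply_moves(
  deltas=[
    [[0.001,0,0,0],[0.001,0,0,0]],
  ],
)

```text
time: 4.3
position: [0.4615, 0.0185, 0.0963]
orientation: [1.568, 1.571, 3.139]
contact_force: [0.4, 0.1, 1.2]
grip_width: 0.0002
```

Request:
apply_moves(
  deltas=[
    [[0.001,0,0,0],[0.001,0,0,0]],
  ],
)

```text
time: 4.5
position: [0.4615, 0.0185, 0.0954]
orientation: [1.336, 1.571, 2.907]
contact_force: [0.4, 0.2, -0.2]
grip_width: 0.0
```

Request:
apply_moves(
  deltas=[
    [[0.001,0,0,0],[0.001,0,0,0]],
  ],
)

```text
time: 4.7
position: [0.4615, 0.0185, 0.0944]
orientation: [1.395, 1.571, 2.966]
contact_force: [-0.6, -0.5, -0.0]
grip_width: 0.0001
```

```bash
python3 look.py 2
```

```text
{'time': np.float64(4.7), 'position': array([0.4615, 0.0185, 0.0944]), 'orientation': array([1.3945, 1.5706, 2.9656]), 'contact_force': array([-0.5915, -0.4542, -0.0028])}
```

View pics/side2.png

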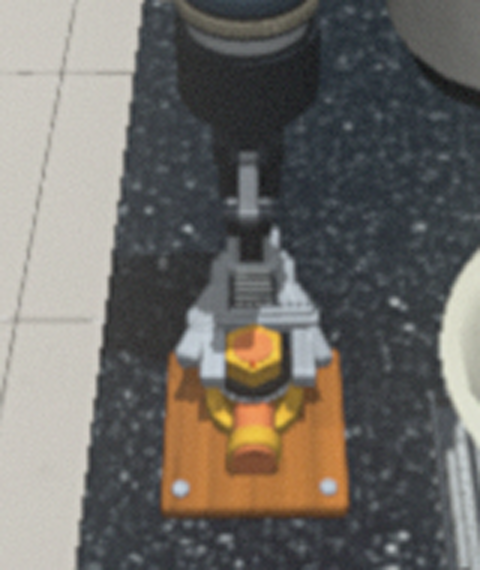

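```bash
python3 - <<'E'
from h import *
d=pickle.load(open("s2.pkl","rb"));s=d["side"]
f=lambda u,v,z:print(u,v,z,at(s,240+u/3,140+v/3,z).round(4))
f(250,262,.0694);f(252,270,.07);f(252,308,.066);f(252,308,.07);f(252,288,.074);f(252,345,.068);f(252,345,.064)
T=np.array(s["cam_to_world"]);Ti=np.linalg.inv(T)
for p in((.4615,.0185,.0694),(.4615,.0185-.008,.0694),(.4615,.0247,.074)):
    r=cv2.Rodrigues(Ti[:3,:3])[0];q=cv2.projectPoints(np.array([p]),r,Ti[:3,3],np.array(s["K"]),np.array(s["distortion"]))[0][0,0];print(p,(q-[240,140])*3)
im=cv2.cvtColor(s["pixels"],cv2.COLOR_RGB2BGR)[205:265,295:355]
cv2.imwrite("pics/z2.png",cv2.resize(im,None,fx=9,fy=9,interpolation=cv2.INTER_CUBIC))
E
```

```text
250 262 0.0694 [0.461  0.0423 0.0694]
252 270 0.07 [0.4623 0.0348 0.07  ]
252 308 0.066 [0.4625 0.0068 0.066 ]
252 308 0.07 [0.4626 0.0033 0.07  ]
252 288 0.074 [0.4625 0.016  0.074 ]
252 345 0.068 [ 0.4628 -0.0241  0.068 ]
252 345 0.064 [ 0.4627 -0.0207  0.064 ]
(0.4615, 0.0185, 0.0694) [250.48429182 290.05372638]
(0.4615, 0.010499999999999999, 0.0694) [250.36766826 299.75969188]
(0.4615, 0.0247, 0.074) [250.47635791 277.50619172]
```

View pics/z2.png

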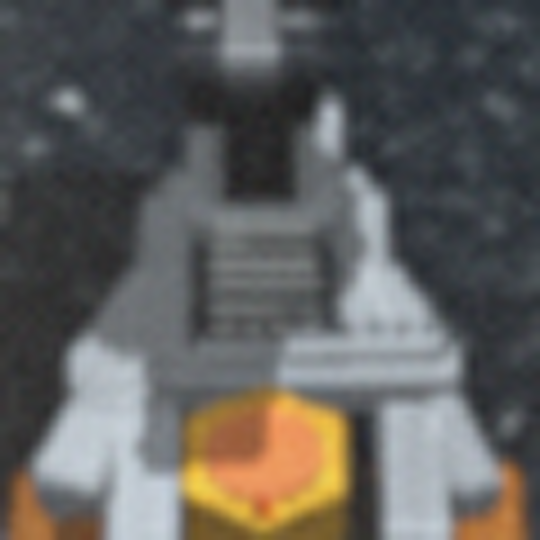

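```bash
python3 - <<'E'
from h import *
d=pickle.load(open("s2.pkl","rb"))
for c in d:
    cv2.imwrite(f"pics/full2{c}.png",d[c]["pixels"][:,:,::-1])
im=d["side"]["pixels"][:,:,::-1][100:260,260:390]
cv2.imwrite("pics/z2b.png",cv2.resize(im,None,fx=3.7,fy=3.7,interpolation=cv2.INTER_CUBIC)*1)
g=np.clip(cv2.resize(im,None,fx=3.7,fy=3.7,interpolation=cv2.INTER_CUBIC).astype(float)*2.5,0,255).astype('uint8');cv2.imwrite("pics/z2b.png",g)
E
```

```text
(no output)
```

View pics/z2b.png

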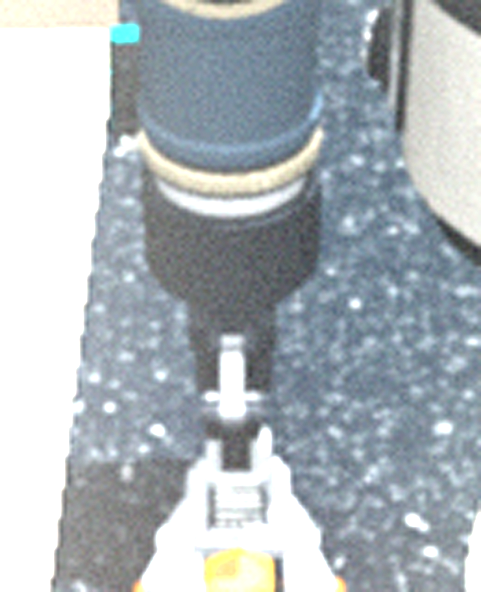

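View pics/full2side.png

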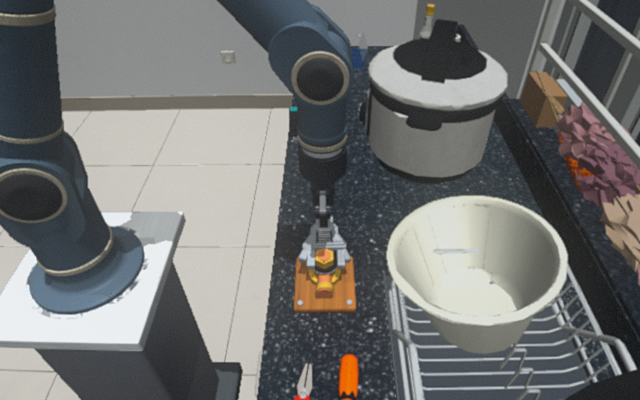

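```bash
python3 - <<'E'
from h import *
def proj(s,p):
    Ti=np.linalg.inv(np.array(s["cam_to_world"]));r=cv2.Rodrigues(Ti[:3,:3])[0]
    return cv2.projectPoints(np.array([p],float),r,Ti[:3,3],np.array(s["K"]),np.array(s["distortion"]))[0][0,0].round(1)
d=pickle.load(open("s0.pkl","rb"))
t=np.array([.231,.973,0])
for h in(.2135,.2265):
  for k in(-.05,.05): print(h,k,proj(d["side"],np.array([.1556,.6562,h])+k*t),proj(d["top"],np.array([.1556,.6562,h])+k*t))
im=d["side"]["pixels"][:,:,::-1][0:40,170:240];cv2.imwrite("pics/z0.png",cv2.resize(im,None,fx=10,fy=10,interpolation=cv2.INTER_CUBIC))
d1=pickle.load(open("s1.pkl","rb"))
print(proj(d1["side"],(.4603,.0216,.1044)),proj(d1["side"],(.4603,.0216,.1294)))
d1=pickle.load(open("s2.pkl","rb"))
print(proj(d1["side"],(.4615,.0185,.0694)),proj(d1["side"],(.4615,.0185,.0944)))
E
```

```text
0.2135 -0.05 [204.7  35. ] [  4.5 370.9]
0.2135 0.05 [220.3  21.3] [-47.9 353.6]
0.2265 -0.05 [203.8  30.1] [ -0.9 372.8]
0.2265 0.05 [219.6  16.6] [-54. 355.]
[322.6 222.1] [322.4 212.1]
[323.5 236.7] [323.3 227.2]
```

View pics/z0.png

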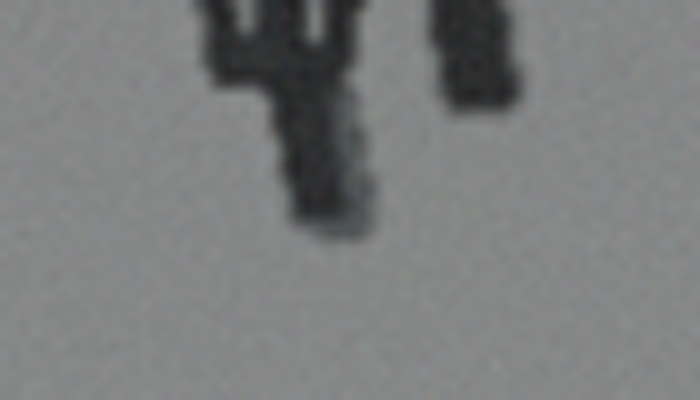

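Request:
apply_moves(
  deltas=[
    [[0.001,0,0,0],[0.002,0,0,0],[0.002,0,0,0]],
  ],
)

```text
time: 5.1
position: [0.4614, 0.0185, 0.0923]
orientation: [1.521, 1.57, 3.092]
contact_force: [0.2, -0.5, -0.3]
grip_width: 0.0001
```

Request:
apply_moves(
  deltas=[
    [[0.001,0,0,0],[0.002,0,0,0],[0.002,0,0,0]],
  ],
)

```text
time: 5.4
position: [0.4614, 0.0185, 0.0903]
orientation: [1.553, 1.57, 3.124]
contact_force: [-0.9, 0.1, 1.7]
grip_width: 0.0001
```

Request:
apply_moves(
  deltas=[
    [[0.001,0,0,0],[0.002,0,0,0],[0.002,0,0,0]],
  ],
)

```text
time: 5.7
position: [0.4614, 0.0185, 0.0883]
orientation: [1.486, 1.57, 3.056]
contact_force: [0.8, -0.6, 0.0]
grip_width: 0.0001
```

```bash
python3 look.py 3;python3 - <<'E'
from h import *
d=pickle.load(open("s3.pkl","rb"));s=d["side"]
im=s["pixels"][:,:,::-1][205:265,295:355].astype(float)*1.5
cv2.imwrite("pics/z3.png",cv2.resize(np.clip(im,0,255).astype('uint8'),None,fx=9,fy=9,interpolation=cv2.INTER_CUBIC))
E
```

```text
{'time': np.float64(5.7), 'position': array([0.4614, 0.0185, 0.0883]), 'orientation': array([1.4855, 1.5704, 3.0565]), 'contact_force': array([ 0.8116, -0.5566,  0.0031])}
```

View pics/z3.png

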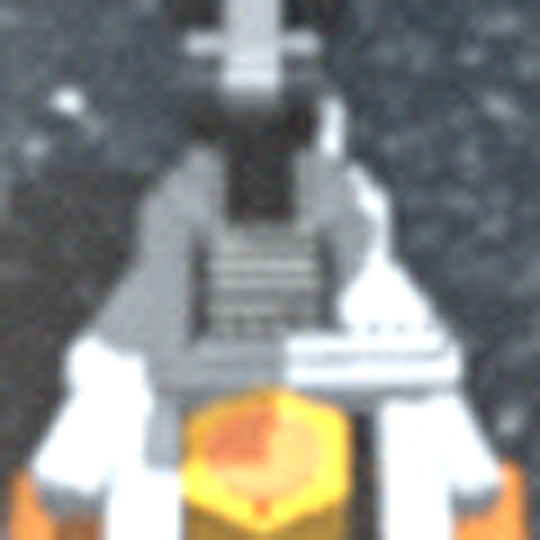

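View pics/top3.png

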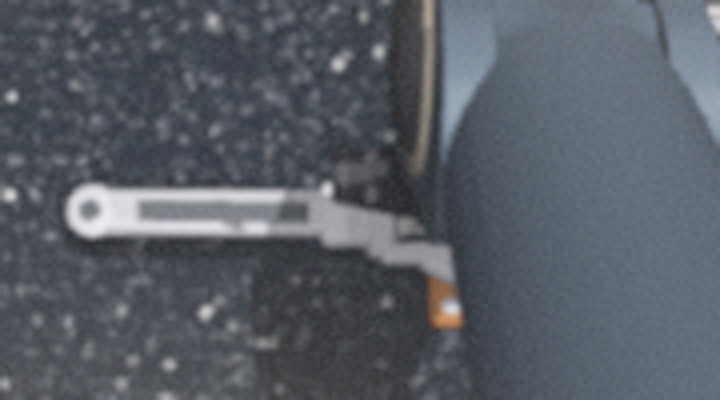

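```bash
python3 - <<'E'
from h import *
d=pickle.load(open("s3.pkl","rb"));s=d["top"]
im=s["pixels"][:,:,::-1][170:220,305:375].astype(float)*2
cv2.imwrite("pics/z3t.png",cv2.resize(np.clip(im,0,255).astype('uint8'),None,fx=10,fy=10,interpolation=cv2.INTER_CUBIC))
for z in(.1,.15,.2):print(at(s,322.5,192,z),at(s,334,192,z))
a=d["side"]
for y in(.0085,.0185,.03,.042):
    o,r=ray(a,323.9,229.2);k=(y-o[1])/r[1];print(y,o+k*r)
E
```

```text
[0.47863568 0.07691739 0.1       ] [0.47916988 0.05367392 0.1       ]
[0.46998286 0.07883624 0.15      ] [0.47048499 0.05698866 0.15      ]
[0.46133005 0.08075509 0.2       ] [0.46180009 0.06030339 0.2       ]
0.0085 [0.4627034  0.0085     0.09980011]
0.0185 [0.46249134 0.0185     0.08930229]
0.03 [0.46224747 0.03       0.07722979]
0.042 [0.461993   0.042      0.06463241]
```

View pics/z3t.png

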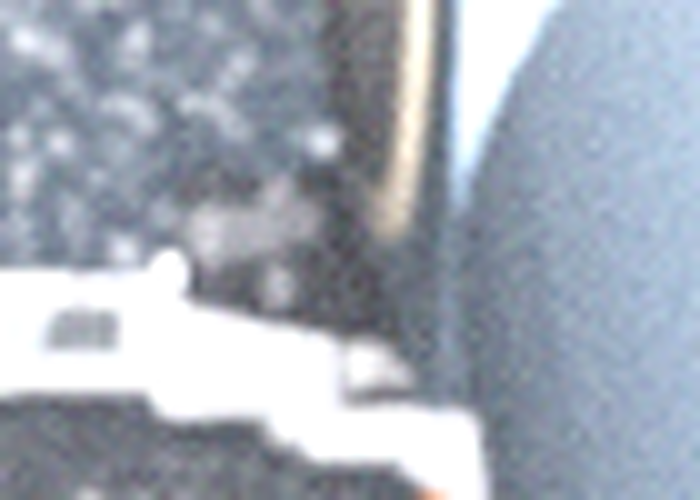

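```bash
python3 - <<'E'
from h import *
d=pickle.load(open("s3.pkl","rb"))
for z in(0,.03):print(at(d["side"],87,283,z),at(d["side"],97,262,z))
im=d["top"]["pixels"][:,:,::-1][280:400,250:450]
cv2.imwrite("pics/b.png",cv2.resize(im,None,fx=4,fy=4))
im=d["side"]["pixels"][:,:,::-1][190:350,0:200]
cv2.imwrite("pics/bs.png",cv2.resize(im,None,fx=3.6,fy=3.6))
E
```

```text
[ 0.01320634 -0.03630589  0.        ] [0.01292195 0.01485205 0.        ]
[ 0.03399973 -0.05857309  0.03      ] [ 0.03372817 -0.00972306  0.03      ]
```

View pics/b.png

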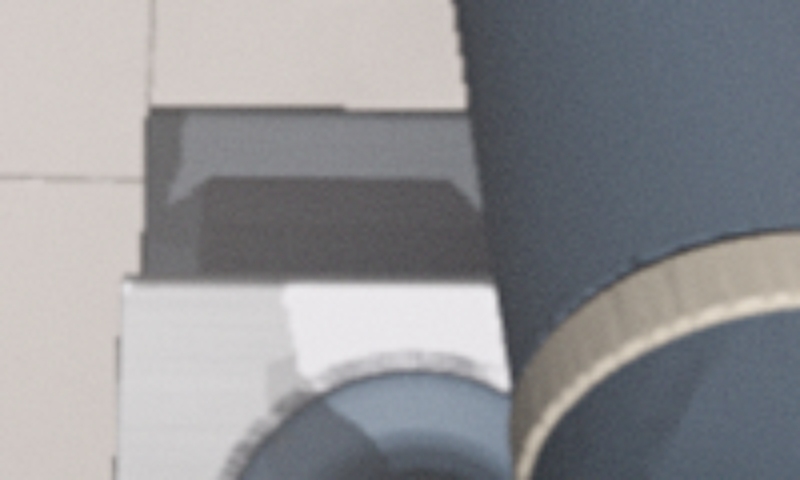

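View pics/bs.png

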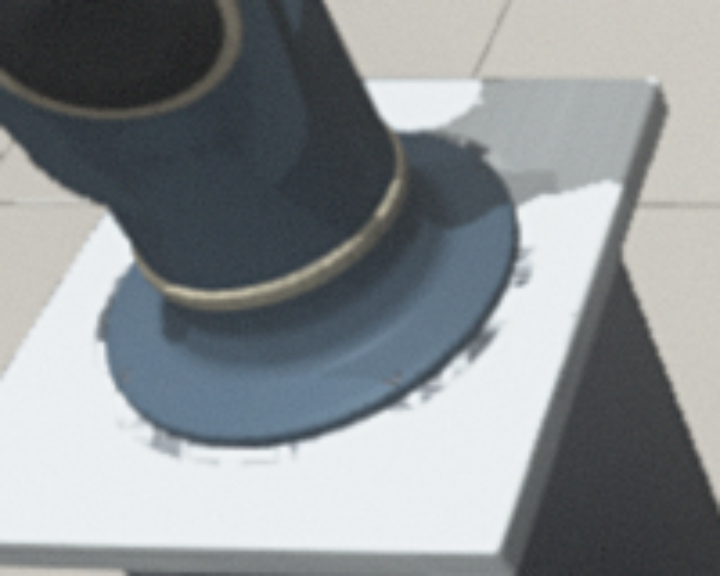

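Request:
apply_moves(
  deltas=[
    [[0.001,0,0,0],[0.002,0,0,0],[0.003,0,0,0],[0.003,0,0,0]],
  ],
)

```text
time: 6.2
position: [0.4614, 0.0185, 0.0853]
orientation: [1.624, 1.57, -3.088]
contact_force: [0.8, 0.4, 0.1]
grip_width: 0.0004
```

Request:
apply_moves(
  deltas=[
    [[0.001,0,0,0],[0.002,0,0,0],[0.003,0,0,0],[0.003,0,0,0]],
  ],
)

```text
time: 6.6
position: [0.4614, 0.0185, 0.0823]
orientation: [1.615, 1.57, -3.097]
contact_force: [0.5, 0.8, -0.4]
grip_width: 0.0
```

Request:
apply_moves(
  deltas=[
    [[0.001,0,0,0],[0.002,0,0,0],[0.002,0,0,0]],
  ],
)

```text
time: 6.9
position: [0.4615, 0.0185, 0.0803]
orientation: [1.438, 1.57, 3.009]
contact_force: [0.2, 1.0, -0.1]
grip_width: 0.0001
```

Request:
apply_moves(
  deltas=[
    [[0.001,0,0,0],[0.002,0,0,0],[0.002,0,0,0]],
  ],
)

```text
time: 7.2
position: [0.4615, 0.0185, 0.0783]
orientation: [1.453, 1.571, 3.024]
contact_force: [-0.2, -0.7, -0.3]
grip_width: -0.0001
```

Request:
apply_moves(
  deltas=[
    [[0.001,0,0,0],[0.0015,0,0,0],[0.0015,0,0,0]],
  ],
)

```text
time: 7.5
position: [0.4615, 0.0185, 0.0769]
orientation: [1.272, 1.571, 2.843]
contact_force: [0.4, 0.4, 0.1]
grip_width: -0.0001
```

```bash
python3 look.py 4;python3 - <<'E'
from h import *
d=pickle.load(open("s4.pkl","rb"));s=d["side"]
im=s["pixels"][:,:,::-1][205:265,295:355].astype(float)*1.5
cv2.imwrite("pics/z4.png",cv2.resize(np.clip(im,0,255).astype('uint8'),None,fx=9,fy=9,interpolation=cv2.INTER_CUBIC))
E
```

```text
{'time': np.float64(7.5), 'position': array([0.4615, 0.0185, 0.0769]), 'orientation': array([1.2717, 1.5706, 2.8427]), 'contact_force': array([0.4079, 0.4412, 0.0893])}
```

View pics/z4.png

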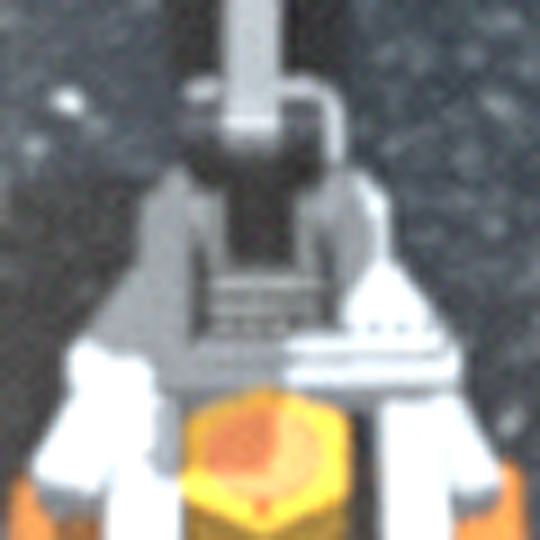

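Request:
apply_moves(
  deltas=[
    [[0.001,0,0,0],[0.0015,0,0,0],[0.0015,0,0,0]],
  ],
)

```text
time: 7.9
position: [0.4615, 0.0185, 0.0754]
orientation: [1.364, 1.571, 2.935]
contact_force: [0.3, 0.6, 0.3]
grip_width: -0.0
```

Request:
apply_moves(
  deltas=[
    [[0.001,0,0,0],[0.0015,0,0,0],[0.0015,0,0,0]],
  ],
)

```text
time: 8.2
position: [0.4615, 0.0185, 0.0739]
orientation: [1.443, 1.571, 3.014]
contact_force: [0.4, 0.4, -0.0]
grip_width: 0.0004
```

Request:
apply_moves(
  deltas=[
    [[0.001,0,0,0],[0.0015,0,0,0],[0.0015,0,0,0]],
  ],
)

```text
time: 8.5
position: [0.4615, 0.0185, 0.0724]
orientation: [1.487, 1.571, 3.058]
contact_force: [-0.6, -0.3, 0.1]
grip_width: -0.0
```

Request:
apply_moves(
  deltas=[
    [[0.001,0,0,0],[0.0015,0,0,0],[0.0015,0,0,0]],
  ],
)

```text
time: 8.8
position: [0.4615, 0.0185, 0.0709]
orientation: [1.246, 1.571, 2.817]
contact_force: [-0.6, -0.2, 0.1]
grip_width: -0.0
```

Request:
apply_moves(
  deltas=[
    [[0.001,0,0,0],[0.0015,0,0,0],[0.0015,0,0,0]],
  ],
)

```text
time: 9.1
position: [0.4616, 0.0185, 0.0694]
orientation: [1.0, 1.571, 2.571]
contact_force: [-0.6, 0.8, 1.9]
grip_width: -0.0006
```

```bash
python3 look.py 5;python3 - <<'E'
from h import *
d=pickle.load(open("s5.pkl","rb"));s=d["side"]
im=s["pixels"][:,:,::-1][205:265,295:355].astype(float)*1.5
cv2.imwrite("pics/z5.png",cv2.resize(np.clip(im,0,255).astype('uint8'),None,fx=9,fy=9,interpolation=cv2.INTER_CUBIC))
E
```

```text
{'time': np.float64(9.1), 'position': array([0.4616, 0.0185, 0.0694]), 'orientation': array([0.9995, 1.5706, 2.5706]), 'contact_force': array([-0.626 ,  0.7948,  1.9437])}
```

View pics/z5.png

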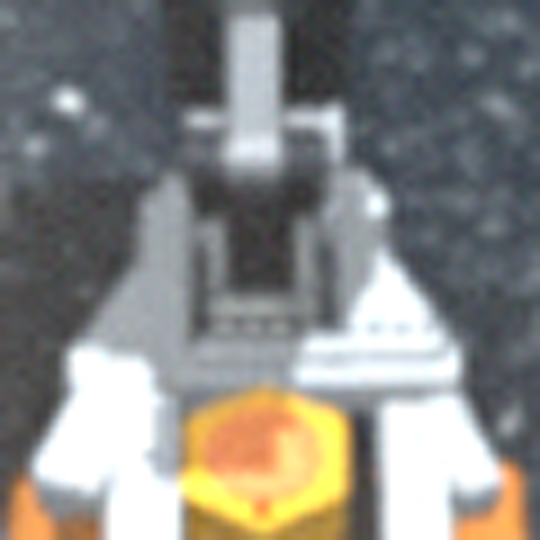

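Request:
apply_moves(
  deltas=[
    [[0.001,0,0,0],[0.001,0,0,0]],
  ],
)

```text
time: 9.4
position: [0.4618, 0.0186, 0.0686]
orientation: [-0.954, 1.57, 0.617]
contact_force: [-0.7, -0.6, 3.5]
grip_width: -0.0001
```

Request:
apply_moves(
  deltas=[
    [[0.001,0,0,0],[0.001,0,0,0]],
  ],
)

```text
time: 9.6
position: [0.462, 0.0186, 0.0677]
orientation: [-1.191, 1.57, 0.38]
contact_force: [-1.5, 0.9, 5.0]
grip_width: 0.0001
```

Request:
apply_moves(
  deltas=[
    [[0.001,0,0,0],[0.001,0,0.002,0],[0.001,0,0.004,0],[0.001,0,0.006,0],[0.001,0,0.008,0]],
  ],
)

```text
time: 10.1
position: [0.4619, 0.025, 0.0667]
orientation: [-2.67, 1.569, -1.1]
contact_force: [0.1, -3.8, 5.4]
grip_width: 0.0001
```

Request:
apply_moves(
  deltas=[
    [[0,0,0.002,0],[0,0,0.004,0],[0,0,0.006,0],[0,0,0.008,0],[0,0,0.008,0]],
  ],
)

```text
time: 10.6
position: [0.4619, 0.0337, 0.0666]
orientation: [-2.615, 1.57, -1.044]
contact_force: [-0.3, -2.0, 4.5]
grip_width: -0.0002
```

```bash
cat > v.sh <<'E'
python3 look.py $1;python3 - <<P
from h import *
d=pickle.load(open("s$1.pkl","rb"));s=d["side"]
im=s["pixels"][:,:,::-1][205:265,295:355].astype(float)*1.5
cv2.imwrite("pics/z$1.png",cv2.resize(np.clip(im,0,255).astype('uint8'),None,fx=9,fy=9,interpolation=cv2.INTER_CUBIC))
P
E
bash v.sh 6
```

```text
{'time': np.float64(10.6), 'position': array([0.4619, 0.0337, 0.0666]), 'orientation': array([-2.6147,  1.5697, -1.0441]), 'contact_force': array([-0.2971, -2.0265,  4.4989])}
```

View pics/z6.png

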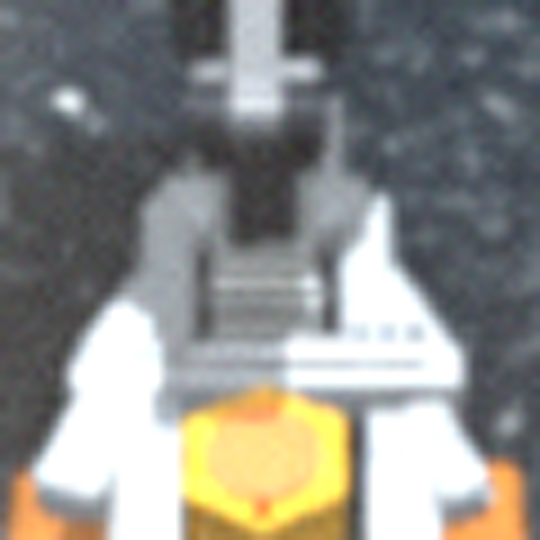

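Request:
apply_moves(
  deltas=[
    [[-0.006,0,0,0],[-0.007,0,-0.008,0],[-0.006,0,-0.016,0],[-0.003,0,-0.016,0],[0,0,-0.016,0],[0.0005,0,-0.015,0],[0.0005,0,-0.012,0],[0.0005,0,-0.009,0],[0.0005,0,-0.006,0],[0.0005,0,-0.003,0],[0.0005,0,0,0],[0.0005,0,0,0]],
  ],
)

```text
time: 11.9
position: [0.462, 0.0347, 0.0662]
orientation: [-1.488, 1.57, 0.083]
contact_force: [0.0, -1.7, 5.1]
grip_width: 0.0003
```

```bash
bash v.sh 7
```

```text
{'time': np.float64(11.9), 'position': array([0.462 , 0.0347, 0.0662]), 'orientation': array([-1.4884,  1.5702,  0.0832]), 'contact_force': array([ 0.0166, -1.6836,  5.0832])}
```

View pics/z7.png

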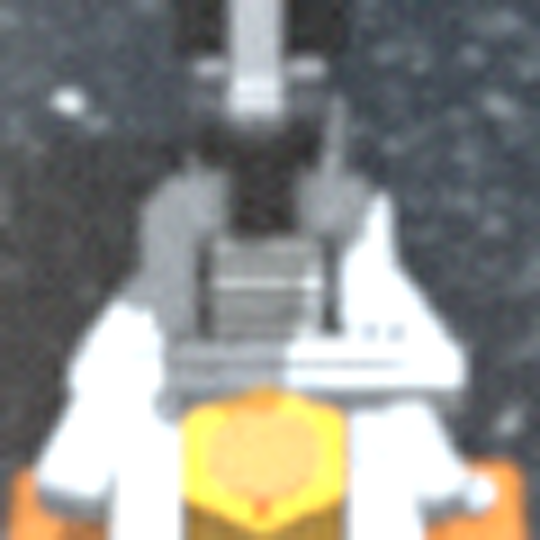

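Request:
apply_moves(
  deltas=[
    [[-0.006,0,0,0],[-0.007,0,-0.008,0],[-0.006,0,-0.016,0],[-0.003,0,-0.016,0],[0,0,-0.016,0],[0.0008,0,-0.015,0],[0.0008,0,-0.012,0],[0.0008,0,-0.009,0],[0.0008,0,-0.006,0],[0.0008,0,-0.003,0],[0.0008,0,0,0],[0.0008,0,0,0]],
  ],
)

```text
time: 13.2
position: [0.462, 0.0345, 0.0652]
orientation: [-1.634, 1.57, -0.063]
contact_force: [0.6, -1.2, 3.1]
grip_width: 0.0
```

Request:
apply_moves(
  deltas=[
    [[-0.006,0,0,0],[-0.007,0,-0.008,0],[-0.006,0,-0.016,0],[-0.003,0,-0.016,0],[0,0,-0.016,0],[0.0003,0,-0.015,0],[0.0003,0,-0.012,0],[0.0003,0,-0.009,0]],
  ],
)

```text
time: 14.0
position: [0.4617, 0.0223, 0.0652]
orientation: [-3.094, 1.567, -1.525]
contact_force: [-0.3, -8.6, 6.9]
grip_width: 0.0003
```

Request:
apply_moves(
  deltas=[
    [[0,0,0.003,0],[0,0,0.006,0],[0,0,0.009,0],[0,0,0.009,0]],
  ],
)

```text
time: 14.4
position: [0.4623, 0.0323, 0.0652]
orientation: [-2.652, 1.568, -1.083]
contact_force: [-0.4, -6.4, 7.0]
grip_width: 0.0
```

```bash
bash v.sh 8
```

```text
{'time': np.float64(14.4), 'position': array([0.4623, 0.0323, 0.0652]), 'orientation': array([-2.6525,  1.5683, -1.0828]), 'contact_force': array([-0.3565, -6.4157,  7.0006])}
```

View pics/z8.png

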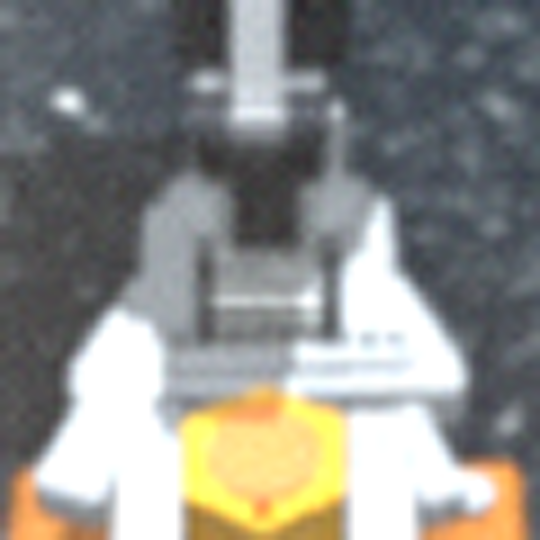

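Request:
apply_moves(
  deltas=[
    [[-0.015,0,0,0],[-0.035,0,0.003,0],[-0.045,0.008,0.022,0],[-0.045,0.022,0.052,0],[-0.045,0.036,0.082,0],[-0.045,0.042,0.1,0],[-0.045,0.042,0.102,0],[-0.045,0.042,0.102,0]],
  ],
)

```text
time: 15.3
position: [0.4195, 0.1365, 0.1097]
orientation: [2.291, 1.57, -2.42]
contact_force: [0.4, -0.5, 0.1]
grip_width: 0.0001
```

```bash
python3 look.py 9; python3 - <<'E'
from h import *
d=pickle.load(open("s9.pkl","rb"));s=d["side"]
cv2.imwrite("pics/z9.png",cv2.resize(s["pixels"][:,:,::-1][130:330,240:410],None,fx=3,fy=3,interpolation=cv2.INTER_CUBIC))
E
```

```text
{'time': np.float64(15.3), 'position': array([0.4195, 0.1365, 0.1097]), 'orientation': array([ 2.291 ,  1.5704, -2.4202]), 'contact_force': array([ 0.3698, -0.5337,  0.1209])}
```

View pics/z9.png

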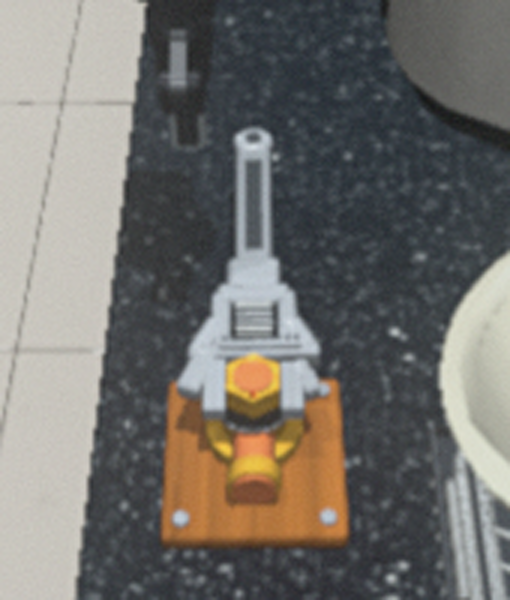

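View pics/top9.png

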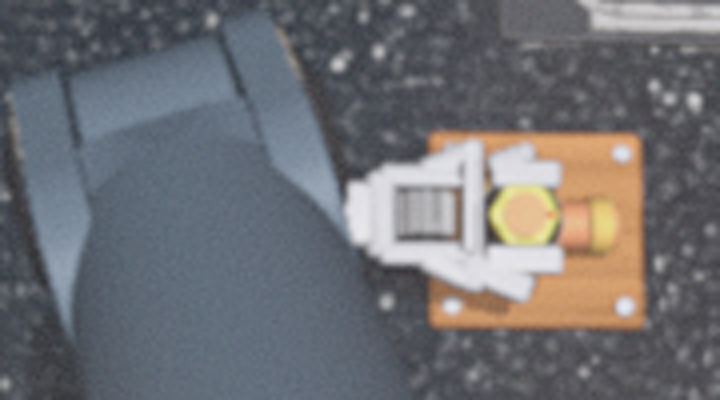

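Request:
apply_moves(
  deltas=[
    [[0.01,0,0,0],[0.03,0,0,0],[0.048,0,0,0],[0.059,0,0,0],[0.063,0,0,0],[0.063,0,0,0]],
  ],
)

```text
time: 16.0
position: [0.4194, 0.1359, 0.0464]
orientation: [2.087, 1.57, -2.626]
contact_force: [-0.1, -0.3, 0.2]
grip_width: -0.0001
```

```bash
python3 look.py 10; python3 - <<'E'
from h import *
d=pickle.load(open("s10.pkl","rb"));s=d["side"]
cv2.imwrite("pics/z10.png",cv2.resize(s["pixels"][:,:,::-1][130:330,240:410],None,fx=3,fy=3,interpolation=cv2.INTER_CUBIC))
E
```

```text
{'time': np.float64(16.0), 'position': array([0.4194, 0.1359, 0.0464]), 'orientation': array([ 2.0867,  1.5695, -2.6264]), 'contact_force': array([-0.118 , -0.2551,  0.1645])}
```

View pics/z10.png

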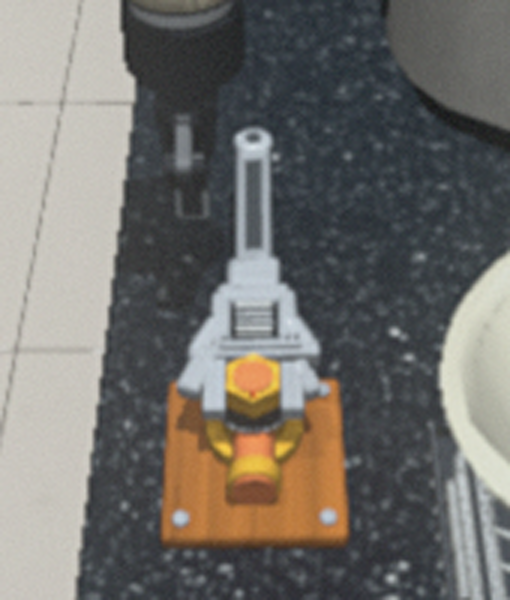

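Request:
apply_moves(
  deltas=[
    [[0,-0.004,0,0],[0,-0.01,0,0],[0,-0.016,0,0],[0,-0.022,0,0],[0,-0.028,0,0],[0,-0.034,0,0],[0,-0.04,0,0],[0,-0.046,0,0],[0,-0.052,0,0],[0,-0.058,-0.001,0],[0,-0.063,-0.001,0]],
  ],
)

```text
time: 17.2
position: [0.4829, 0.1347, 0.0468]
orientation: [2.53, 1.57, -2.183]
contact_force: [-2.6, -1.8, 0.1]
grip_width: -0.0003
```

Request:
apply_moves(
  deltas=[
    [[0,-0.005,-0.001,0],[0,-0.011,-0.003,0],[0,-0.017,-0.004,0],[0,-0.023,-0.006,0],[0,-0.029,-0.008,0],[0,-0.035,-0.009,0],[0,-0.04,-0.01,0],[0,-0.042,-0.011,0],[0,-0.042,-0.011,0]],
  ],
)

```text
time: 18.1
position: [0.5252, 0.1246, 0.047]
orientation: [-1.194, 1.57, 0.376]
contact_force: [-1.5, 0.3, 0.8]
grip_width: -0.0003
```

```bash
cat > w.sh <<'E'
python3 look.py $1; python3 - <<P
from h import *
d=pickle.load(open("s$1.pkl","rb"))
cv2.imwrite("pics/z$1.png",cv2.resize(d["side"]["pixels"][:,:,::-1][130:330,240:410],None,fx=3,fy=3,interpolation=cv2.INTER_CUBIC))
P
E
bash w.sh 11
```

```text
{'time': np.float64(18.1), 'position': array([0.5252, 0.1246, 0.047 ]), 'orientation': array([-1.1945,  1.5697,  0.3765]), 'contact_force': array([-1.4883,  0.2945,  0.7629])}
```

View pics/z11.png

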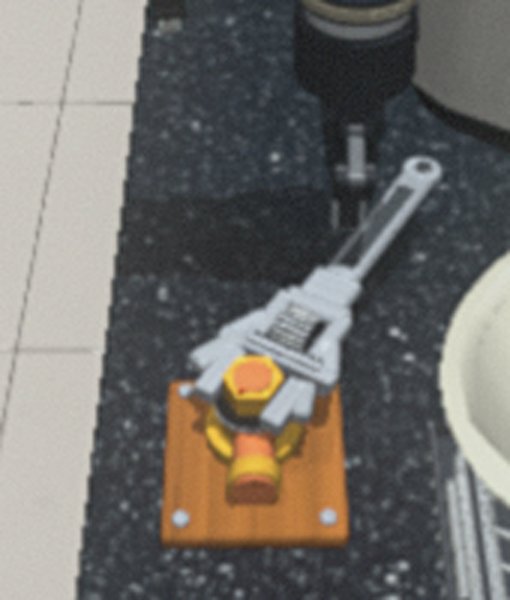

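View pics/top11.png

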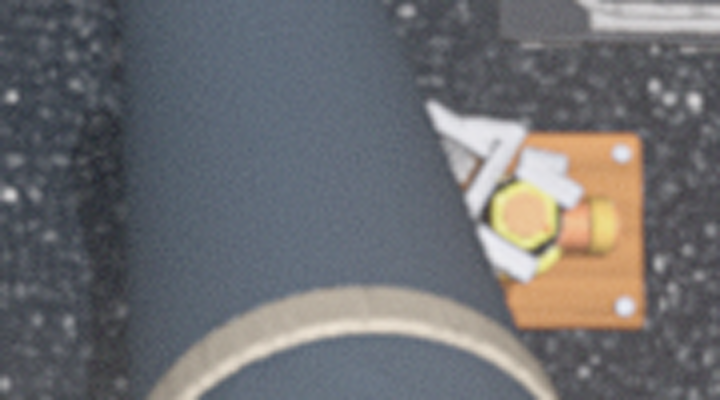

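```bash
python3 - <<'E'
from h import *
d=pickle.load(open("s11.pkl","rb"));d9=pickle.load(open("s9.pkl","rb"))
e=at(d["side"],240+425/3,130+167/3,.065);print(e,np.degrees(np.arctan2(e[0]-.463,e[1]+.0262)))
f=lambda d:cv2.resize(d["top"]["pixels"][:,:,::-1][180:225,340:400],None,fx=9,fy=9,interpolation=cv2.INTER_CUBIC)
cv2.imwrite("pics/cmp.png",np.vstack([np.hstack([f(d9)[:, :400],f(d)[:, :400]]),]))
g=lambda d:cv2.resize(d["side"]["pixels"][:,:,::-1][238:278,300:345],None,fx=8,fy=8,interpolation=cv2.INTER_CUBIC)
cv2.imwrite("pics/cmps.png",np.hstack([g(d9),g(d)]))
E
```

```text
[0.58191206 0.16662413 0.065     ] 31.661578636971324
```

View pics/cmp.png

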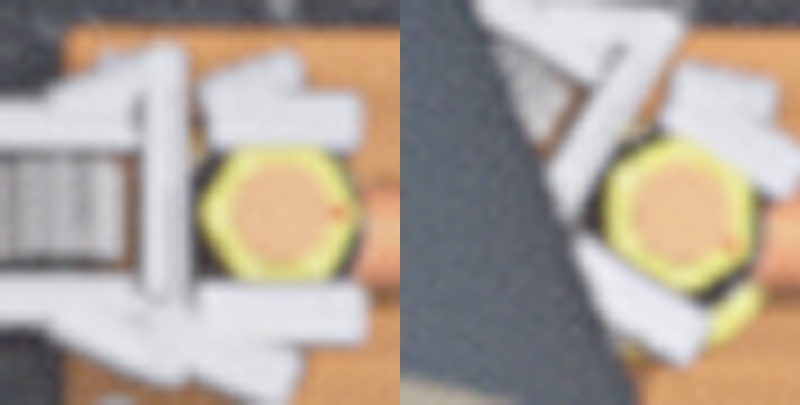

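View pics/cmps.png

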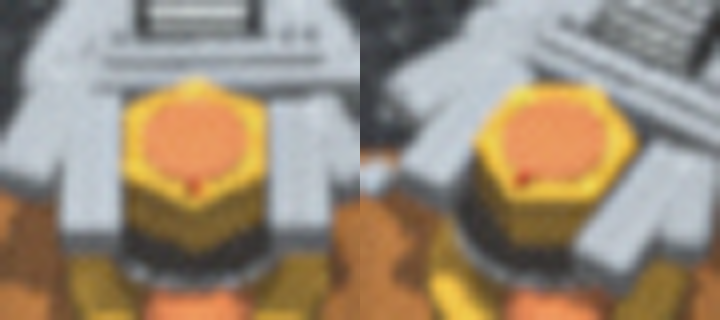

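Request:
apply_moves(
  deltas=[
    [[0,0.005,0.002,0],[0,0.018,0.005,0],[0,0.035,0.008,0],[-0.01,0.045,0.008,0],[-0.04,0.045,0.008,0],[-0.075,0.045,0.008,0],[-0.11,0.045,0.008,0],[-0.13,0.045,0.008,0],[-0.13,0.045,0.008,0]],
  ],
)

```text
time: 19.1
position: [0.4813, 0.1332, 0.1807]
orientation: [-1.124, 1.563, 0.447]
contact_force: [0.3, -0.3, -0.3]
grip_width: -0.0002
```

```bash
bash w.sh 12; python3 - <<'E'
from h import *
d=pickle.load(open("s12.pkl","rb"))
f=cv2.resize(d["top"]["pixels"][:,:,::-1][180:225,340:400],None,fx=9,fy=9,interpolation=cv2.INTER_CUBIC)
g=cv2.resize(d["side"]["pixels"][:,:,::-1][238:278,300:345],None,fx=8,fy=8,interpolation=cv2.INTER_CUBIC)
g=cv2.copyMakeBorder(g,0,405-320,0,0,cv2.BORDER_CONSTANT);cv2.imwrite("pics/f.png",np.hstack([f[:,:400],g]))
E
```

```text
{'time': np.float64(19.1), 'position': array([0.4813, 0.1332, 0.1807]), 'orientation': array([-1.1242,  1.5627,  0.447 ]), 'contact_force': array([ 0.2547, -0.3329, -0.3394])}
```

View pics/z12.png

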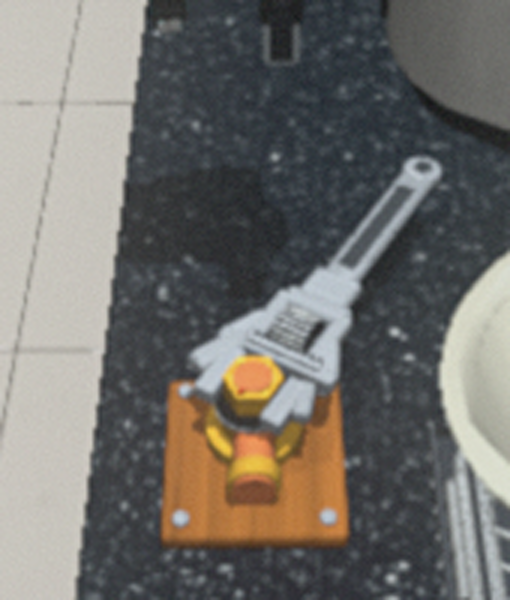

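View pics/f.png

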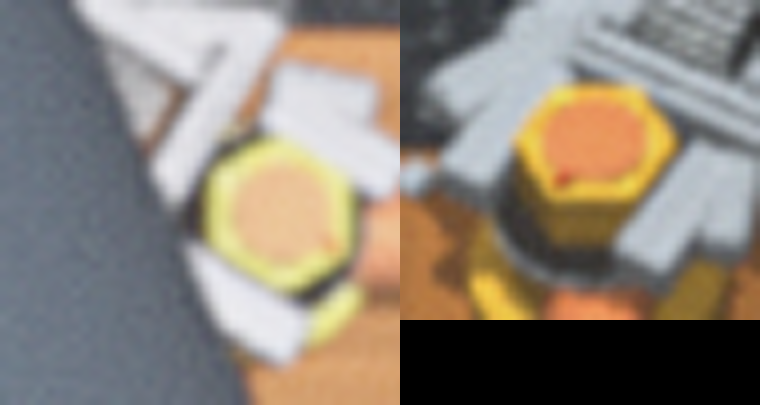

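The gripper is clear. The jaws lie against the nut flats, and the nut's red mark has turned about 31 degrees clockwise, at top-crop (328,244).

```bash
python3 -c "
from bench import *
print(sign_off())"
```

```text
the job is handed in; nothing more can be done
None
```

I closed the jaws onto the nut with four drags on the worm, tightened the nut by about 30 degrees, then lifted the gripper clear and handed the job in at about 19 s. No verdict was reported.

**Jaws:** the drag force rose from about 4 N to 6–9 N on the last drag, as expected when the worm slips. In both cameras the jaws lie flush on the nut flats. I judged the fit from the pictures and this force, and did not measure the jaw travel directly.

**Nut:** the red mark turned about 31 degrees clockwise, and the handle stands at about 32 degrees. The pictures after I backed off show the same position, with no contact force beyond sensor noise.

**Disagreement with the description:** the shut fingertips met the worm only about 4 mm ahead of the TCP, not 25 mm. I found the contact by feel and set the handle push height from that.

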